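Stack a signal lamp unit in the assembly nest and load its bulbs

TASK

Build the signal lamp unit in the blue-cornered assembly nest: lay the black socket body squarely on the pocket floor, then every green spacer that is there, then the cream cover on top, right side up and each lying flat on the one below. Then stand every amber bulb from the grey block upright in a bore of the cover, fully home, one to a bore, never letting a bulb tip over. Leave the test probe, the lamp socket and the screw tray where they are.

Things in the scene. Friction and masses are not known exactly. Their poses are not given: they have to be found in the camera images.
- nest: Fixed nest: aluminium base 150 x 92 x 10 mm with four blue L-shaped corner posts around a pocket 115 mm (x) by 59 mm (y). Posts rise 62 mm over the pocket floor, flared tips to 73 mm. Between posts the long sides are open over 91 mm, the short ones over 35 mm, so fingers can go down beside a part, across its width. Origin: centre of the base's underside; x along the 115 mm, z up
- nest_floor (a point): Centre of the pocket floor (10 mm above the nest's underside, 13 mm above the work surface); axes as the nest's
- socket_body: Black bakelite socket body, a block 110 x 54 x 30 mm with brass contacts, about 0.24 kg. Origin: centre of its underside; x along its 110 mm length, y across its 54 mm width, z up. A half turn about z makes no difference.
- spacer0: Green spacer plate, 110 x 54 x 10 mm, flat, with three black dots on top; two or three are present, all alike. Origin: centre of its underside; x along its 110 mm length, y across its 54 mm width, z up. A half turn about z makes no difference.
- spacer1: Green spacer plate, 110 x 54 x 10 mm, flat, with three black dots on top; two or three are present, all alike. Origin: centre of its underside; x along its 110 mm length, y across its 54 mm width, z up. A half turn about z makes no difference.
- spacer2: Green spacer plate, 110 x 54 x 10 mm, flat, with three black dots on top; two or three are present, all alike. Origin: centre of its underside; x along its 110 mm length, y across its 54 mm width, z up. A half turn about z makes no difference.
- cover: Cream top cover plate, 110 x 54 x 18 mm, with three through bores of 23 mm in a row along x (at -35, 0 and +35 mm). Origin: centre of its underside; x along its 110 mm length, y across its 54 mm width, z up. A half turn about z makes no difference.
- cover_bore0 (a point): Centre of a bore's mouth, on the cover's top face, at x = -35 mm
- cover_bore1 (a point): Centre of a bore's mouth, on the cover's top face, at x = 0 mm
- cover_bore2 (a point): Centre of a bore's mouth, on the cover's top face, at x = 35 mm
- bulb_block: Fixed grey stock block, 165 x 50 x 30 mm, with three blind bores (23 mm wide, 20 mm deep) at x = -55, 0, +55 mm in which the bulbs stand at the start. Origin: centre of its underside; x along its length
- bulb0: Amber signal bulb, 75 mm tall, standing upright: brass cap 20 mm in diameter and 16 mm long at the bottom with a chamfered foot, then an amber cylinder 30 mm in diameter from 16 to 58 mm, then a dome. Its shoulder (16 mm up) rests on the rim of a bore. Two or three are present. Origin: centre of the cap's underside; z up along the bulb
- bulb1: Amber signal bulb, 75 mm tall, standing upright: brass cap 20 mm in diameter and 16 mm long at the bottom with a chamfered foot, then an amber cylinder 30 mm in diameter from 16 to 58 mm, then a dome. Its shoulder (16 mm up) rests on the rim of a bore. Two or three are present. Origin: centre of the cap's underside; z up along the bulb
- bulb2: Amber signal bulb, 75 mm tall, standing upright: brass cap 20 mm in diameter and 16 mm long at the bottom with a chamfered foot, then an amber cylinder 30 mm in diameter from 16 to 58 mm, then a dome. Its shoulder (16 mm up) rests on the rim of a bore. Two or three are present. Origin: centre of the cap's underside; z up along the bulb
- probe: Bystander: test probe lying on the mat, 142 mm long, black square handle and chrome shaft. Origin: underside, near the middle; x towards the tip
- lamp_socket: Bystander: black round bayonet lamp socket, 64 mm in diameter, 44 mm high. Origin: centre of its underside
- screw_tray: Bystander: blue tray 80 x 120 x 25 mm with three brass thumb screws, 43 mm high. Origin: centre of its underside

How it is judged:
By the outcome, as a careful person would: the job done as asked, in the order asked, and still so for the second after the job is handed in, with the robot touching nothing.
Of spacer0, spacer1, spacer2 only 2 to 3 are there at a start; the rules pass over those that are not, and their reading is None.
Of bulb0, bulb1, bulb2 only 2 to 3 are there at a start; the rules pass over those that are not, and their reading is None.
At some moment in a run one of socket_body, spacer0, spacer1, spacer2 may be knocked a few centimetres aside while the robot is not near it.
It also fails if it takes over 208 s, if anything falls off the work surface, if the arm or the gripper's body presses on something with over 40 N, if the wrist force passes 120 N, or if a joint passes its speed limit or range.

ROBOT

A 7-joint arm with a two-finger parallel gripper is mounted at the origin on the work surface. World frame = base frame: x ahead of the robot, y to its left, z up, the work surface at z = 0. Lengths are in m, angles in rad, forces in N, time in s.
With the tool pointing down it reaches from about 0.4 to 0.85 m from the base axis. Payload 10.4 kg.
Tool frame: the origin (TCP) lies at the very end of the fingers, on their centre line; the grasp point (between the pads) lies 19 mm behind it (manip.grip_point_offset is the distance from the TCP to the grasp point, in m); z points along the fingers, y is the line along which they close (so a half turn about z gives the same grasp; the last joint's range is limited). The gripper opens to 85 mm and grips with 20 to 120 N. Pads are 22 mm wide; open, the fingers measure 114 mm over their backs; the gripper's body (76 mm by 85 mm) begins 54 mm behind the grasp point. The pads swing forward as they close: fully open they stand 13 mm farther back than shut.
Start: joints at [1.146, 0.332, -0.065, 1.46, 0.022, 1.35, -0.088], TCP at [0.244, -0.575, 0.231] pointing down, gripper open.
Joint ranges: [-2.6, 2.6], [-0.5, 2.12], [-1.47, 1.34], [0.16, 2.42], [-1.27, 4.41], [0.06, 2.06], [-2.6, 2.6]. Speed limits (rad/s): [2.22, 2.22, 2.79, 2.79, 3.14, 3.14, 3.14].

INTERFACE

Orientations are given as a unit quaternion [x, y, z, w].
In Python, from workcell import manip gives the robot as it stands. The module is installed in compiled form; this text tells all that it offers.
- The arm moves only by the tool step_arm, never from a script. Its argument "moves" is a list of rows, each a list of 7 numbers: the closure, from 0 (fully open) to 1 (shut), then the shift along the world's x, y, z in mm, then the turn, a rotation vector about the world's x, y, z in rad. In form: [[grip, tx, ty, tz, ax, ay, az], ...]. A call has 1 to 10 rows; each row is the pose to reach, as a shift and turn from the pose commanded when the call began; what a row does not reach only later rows make up. A row lasts 1/10 s, in which the tool goes at most 50 mm and 8.59 degrees, less where a joint would pass 70% of its speed; a pose out of reach is approached as far as the arm can. A call with a gripper value outside its range is refused whole. The fingers move at their own pace and stop on an object; "grip_force" is the grip in N (left out, the last holds). Time passes only in rows, so rows that repeat a pose let the fingers close. It gives the time, the measured TCP pose, the force, the opening and the grip force at its end, in the units of the state.
- manip.get_obs(): the state, without advancing time (a new reading comes with each control period).
- manip.camera(name): name is "side" or "top" or "wrist"; returns a dict with "image" (384x512x3 uint8, blue, green, red), "K" (3x3 intrinsics, pixels), "rvec" (rotation vector, rad) and "tvec" (3), from world to camera coordinates, as OpenCV has them; the wrist camera has in their place "mount" (4x4, takes a point from camera to tool coordinates, whose origin is the TCP and whose axes are the flange's). Camera axes: x right, y down, z forward; pixel columns grow to the right and rows downward; lengths in m; the calibration is good to about 2 mm. A picture is of the moment at which its call begins: read the wrist's pose just before it. There is no depth.
- manip.hand_in(): hands the job in; it is judged then, once.
The state is a dict: "clock": time; "joint_pos": joint angles; "joint_velocities": joint speeds; "tau": joint torques, N m; "position": TCP position; "ee_rot": TCP orientation; "ft_force": force on the tool from outside, world axes, zero at the start; "torque": the same for the moment, N m; "grip_width": opening from 0.0 (shut) to 1.0 (fully open); "grasp_force": force on a finger pad.
Only numpy, scipy, OpenCV 4.12 (cv2) and the standard library are available. Lean on these libraries where they do the work, as an engineer would, in place of code of your own. Each camera call takes 0.05 s, during which the arm holds its last target. There are 200 camera calls.

## Working session

There is one attempt and no reset: what is moved stays moved. The work goes in short steps, Python scripts to look and compute and a tool call to move; the robot and the scene stay as the last step left them, time stands still between calls to the robot, and variables do not carry over. Pictures are saved under pics/ and viewed, at most 14 in all, crops included, and the job is handed in when it is done.

Besides the shell and the picture viewer there is one more tool, called after "Request:" by a JSON object that holds its "method" and its "body". step_arm: Moves the arm, as the interface text tells. Its arguments: {"type":"object","properties":{"moves":{"type":"array","items":{"type":"array","items":{"type":"number"}}},"grip_force":{"type":"number"}},"required":["moves"]}

```bash
mkdir -p pics; python3 - <<'E'
from workcell import manip
import cv2,numpy as np
o=manip.get_obs()
for k in o: print(k,np.round(o[k],4))
ims=[]
for n in("top","side"):
    c=manip.camera(n); cv2.imwrite(f"pics/{n}0.png",cv2.resize(c["image"],None,fx=1.5,fy=1.5)); 
    np.savez(f"{n}0.npz",**c)
    R=cv2.Rodrigues(c["rvec"])[0]; print(n,c["K"].tolist(),"cam pos",-R.T@np.ravel(c["tvec"]))
E
```

```text
clock 0.0
joint_pos [ 1.1464  0.3329 -0.0647  1.4609  0.0216  1.3499 -0.0885]
joint_velocities [-0.     -0.0002 -0.0013 -0.0002  0.0003 -0.0016 -0.001 ]
tau [-1.10000e-03 -6.25451e+01  4.90000e-02 -3.91610e+01  1.63000e-02
  9.80000e-03  0.00000e+00]
position [ 0.2443 -0.5749  0.2305]
ee_rot [ 9.799e-01  1.996e-01 -2.000e-04 -7.000e-04]
ft_force [-0.1982 -0.9049 -0.2267]
torque [ 0.0083  0.0379 -0.0179]
grasp_force 0.0
grip_width 1.0005
top [[413.27497233716343, 0.0, 257.61413450077237], [0.0, 413.27497233716343, 191.17227564547974], [0.0, 0.0, 1.0]] cam pos [0.5342935  0.01697942 1.06895139]
side [[393.23892153193356, 0.0, 253.8455373535475], [0.0, 393.23892153193356, 192.90415300395665], [0.0, 0.0, 1.0]] cam pos [0.06335154 0.58157816 0.60032602]
```

View pics/top0.png

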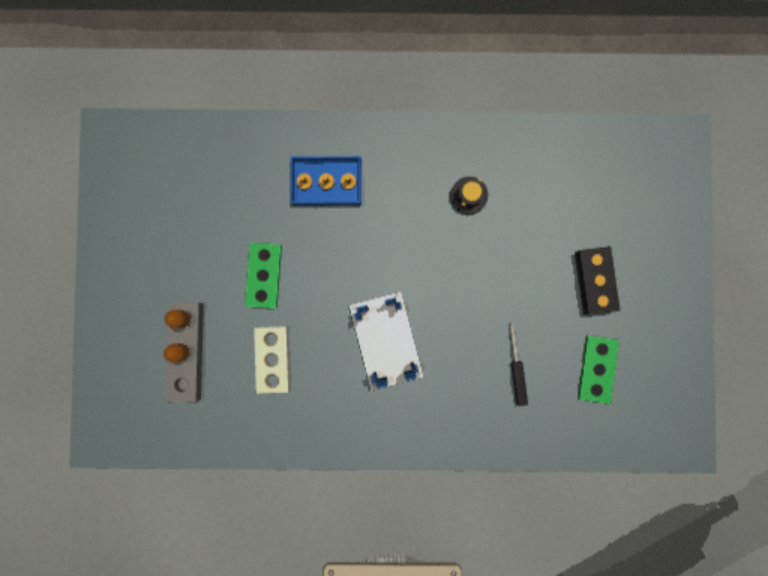

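View pics/side0.png

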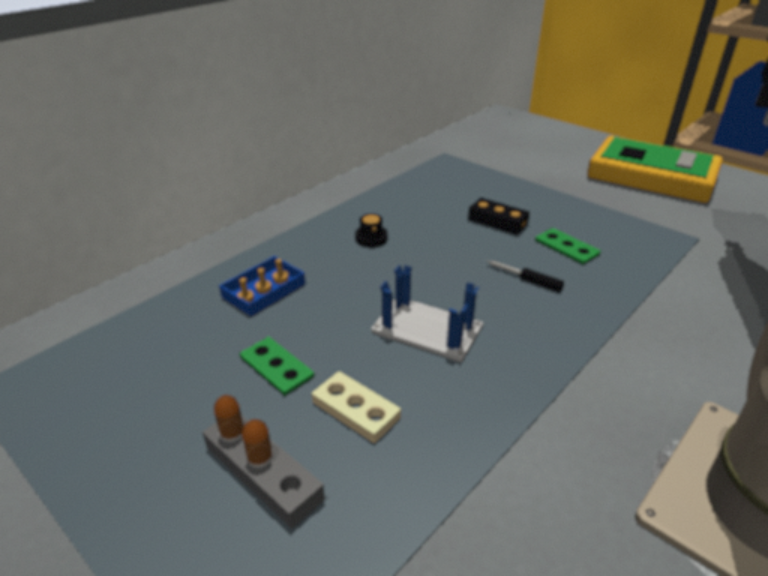

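Top view (at 1.5x): two green spacers at (263,275) and (599,369), cover (271,360), socket body (598,281), nest (386,341), two bulbs at (177,318) and (176,352), block (185,353). Image up is +x and left is +y.

```bash
cat > vis.py <<'E'
from workcell import manip
import cv2,numpy as np
from scipy.spatial.transform import Rotation as Rt
def shot(name,save=None,scale=1.5):
    o=manip.get_obs(); c=manip.camera(name)
    if name=="wrist":
        T=np.eye(4); T[:3,:3]=Rt.from_quat(o["ee_rot"]).as_matrix(); T[:3,3]=o["position"]
        W=T@c["mount"]; R,p=W[:3,:3],W[:3,3]
    else:
        Q=cv2.Rodrigues(np.float64(c["rvec"]))[0]; R,p=Q.T,-Q.T@np.ravel(c["tvec"])
    if save: cv2.imwrite(f"pics/{save}.png",cv2.resize(c["image"],None,fx=scale,fy=scale))
    return dict(im=c["image"],K=c["K"],R=R,p=p,o=o)
def ray(c,px,z):
    px=np.atleast_2d(px).astype(float)
    d=np.c_[px,np.ones(len(px))]@np.linalg.inv(c["K"]).T@c["R"].T
    return (c["p"]+d*((z-c["p"][2])/d[:,2])[:,None])[:,:2]
def hsv(c): return cv2.cvtColor(c["im"],cv2.COLOR_BGR2HSV)
def mask(c,lo,hi): return cv2.inRange(hsv(c),np.array(lo),np.array(hi))
def comps(m,amin,amax=1e9):
    cs,_=cv2.findContours(m,cv2.RETR_EXTERNAL,cv2.CHAIN_APPROX_NONE)
    return [k for k in cs if amin<=cv2.contourArea(k)<=amax]
def rect(c,cont,z):
    """minimum rectangle, in world on plane z: centre, (long, short), yaw of the long axis"""
    w=ray(c,cont.reshape(-1,2),z).astype(np.float32)*1000
    b=cv2.boxPoints(cv2.minAreaRect(w)); e=b[1]-b[0],b[2]-b[1]
    e=sorted(e,key=np.linalg.norm); a=np.arctan2(e[1][1],e[1][0])
    a=(a+np.pi/2)%np.pi-np.pi/2
    return np.r_[b.mean(0),np.linalg.norm(e[1]),np.linalg.norm(e[0]),np.degrees(a)].round(1)
GREEN=((45,120,60),(75,255,255)); BRASS=((12,130,110),(28,255,255))
BLUE=((100,120,30),(125,255,255)); AMBER=((3,170,60),(14,255,255)); CREAM=((20,40,150),(36,140,255))
WHITE=((0,0,170),(179,30,255))
def dots(c,cont,z,dark=70):
    """centres of the dark dots inside a contour"""
    m=np.zeros(c["im"].shape[:2],np.uint8); cv2.drawContours(m,[cv2.convexHull(cont)],-1,255,-1)
    m=cv2.erode(m,np.ones((3,3)))
    d=cv2.inRange(hsv(c)[:,:,2],0,dark)&m
    return line([k for k in comps(d,6)],c,z)
def line(ks,c,z):
    w=np.array([ray(c,cv2.minEnclosingCircle(k)[0] ,z)[0]*1000 for k in ks])
    if len(w)<2: return w
    w=w[np.argsort(w[:,0])]; v=w[-1]-w[0]
    return w.round(1).tolist(),"mid",w[[0,-1]].mean(0).round(1),"len",np.linalg.norm(v).round(1),"yaw",np.degrees(np.arctan2(v[1],v[0])).round(1)
E
cat > top.py <<'E'
from vis import *
c=shot("top")
for k in comps(mask(c,*GREEN),200):
    r=rect(c,k,.013)
    if abs(r[0]-530)<330: print("green",r,dots(c,k,.013))
for k in comps(mask(c,*CREAM),200): print("cream",rect(c,k,.021))
w=[k for k in comps(mask(c,*BRASS),8)]
print("brass z33",[(ray(c,cv2.minEnclosingCircle(k)[0],.033)[0]*1000).round(1).tolist() for k in w])
for k in comps(mask(c,*AMBER),30): print("amber z75",rect(c,k,.075))
m=mask(c,*WHITE); 
for k in comps(m,500): print("white",rect(c,cv2.convexHull(k),.013))
for k in comps(mask(c,*BLUE),15): print("blue",rect(c,k,.07)[:2])
E
python3 top.py; python3 - <<'E'
from vis import *
c=shot("top");h=hsv(c)
for n,(x,y) in dict(green=(170,190),cream=(175,238),white=(258,228),amber=(118,212),brass=(398,173),post=(240,209),block=(125,255),body=(405,180)).items(): print(n,h[y,x])
E
```

```text
green [ 445.8 -345.7  108.    55.3   -7.5] ([[411.0, -341.9], [445.8, -347.3], [480.6, -351.5]], 'mid', array([ 445.8, -346.7]), 'len', np.float64(70.3), 'yaw', np.float64(-7.9))
green [599.6 226.6 108.5  54.6  -3.4] ([[565.4, 229.4], [599.8, 227.3], [635.6, 224.8]], 'mid', array([600.5, 227.1]), 'len', np.float64(70.4), 'yaw', np.float64(-3.7))
cream [457.3 208.3 108.2  53.    1.1]
brass z33 [[467.3, 369.0], [525.7, 370.6], [561.5, -346.4], [596.7, -341.5], [631.5, -336.5], [745.0, -126.5], [758.7, 81.7], [758.2, 119.4], [758.0, 156.0]]
amber z75 [470.5 354.2  26.5  23.9 -89.4]
amber z75 [523.5 350.7  28.3  23.8 -38.7]
white [491.1  15.7 150.   90.7  15.2]
blue [427.9  26.4]
blue [443.1 -25.9]
blue [538.1  56. ]
blue [554.7   3. ]
blue [752.  115.9]
green [ 66 166 161]
cream [ 32  48 209]
white [105   2 211]
amber [ 15 205 123]
brass [ 20 175 206]
post [112  47  81]
block [ 18  23 110]
body [20 14 53]
```

Request:
{"method": "step_arm", "body": {"moves": [[0,352,233,-60,0,0,-0.262],[0,352,233,-60,0,0,-0.262],[0,352,233,-60,0,0,-0.262],[0,352,233,-60,0,0,-0.262],[0,352,233,-60,0,0,-0.262],[0,352,233,-60,0,0,-0.262],[0,352,233,-60,0,0,-0.262],[0,352,233,-60,0,0,-0.262],[0,352,233,-60,0,0,-0.262],[0,352,233,-60,0,0,-0.262]]}}

```text
clock: 1.2
position: [0.5999, -0.3366, 0.1696]
ee_rot: [0.997, 0.073, 0.0, -0.002]
ft_force: [-0.3, 0.6, -0.0]
grip_width: 1.001
grasp_force: 0.0
```

```bash
cat > wr.py <<'E'
import sys
from vis import *
def st():
    o=manip.get_obs(); R=Rt.from_quat(o["ee_rot"]).as_matrix()
    print("t",round(o["clock"],2),"tcp",(o["position"]*1000).round(1),"yaw",np.degrees(np.arctan2(R[1,0],R[0,0])).round(2),"tilt",np.degrees(R[:2,2]).round(2),"F",np.round(o["ft_force"],1),"w",np.round(o["grip_width"],3),"g",np.round(o["grasp_force"],1))
if __name__=="__main__":
    st(); c=shot("wrist",sys.argv[1] if len(sys.argv)>1 else None,1)
    print([(ray(c,cv2.minEnclosingCircle(k)[0],.033)[0]*1000).round(1).tolist() for k in comps(mask(c,*BRASS),60)])
E
python3 wr.py w1
```

```text
t 1.2 tcp [ 599.9 -336.6  169.6] yaw 8.43 tilt [-0.01  0.21] F [-0.3  0.6 -0. ] w 1.001 g 0.0
[[560.1, -348.8], [595.2, -344.2], [629.9, -339.5]]
```

```bash
python3 wr.py w2
```

```text
t 1.25 tcp [ 597.9 -339.7  170.2] yaw 8.24 tilt [-0.05  0.09] F [-0.9 -0.9  0. ] w 1.003 g 0.0
[[560.5, -349.0], [595.7, -344.2], [630.0, -339.5]]
```

View pics/w1.png

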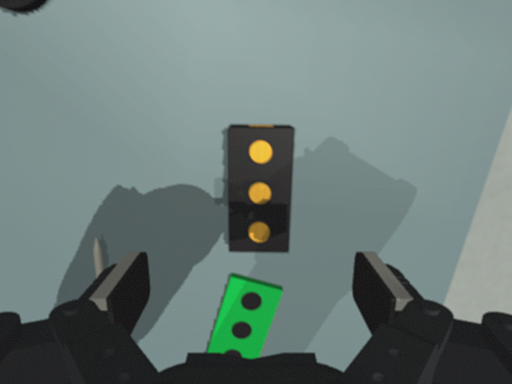

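Request:
{"method": "step_arm", "body": {"moves": [[0,-1,-2,-50,0,0,0],[0,-1,-2,-100,0,0,0],[0,-1,-2,-140,0,0,0],[0,-1,-2,-160,0,0,0],[0,-1,-2,-160,0,0,0],[0,-1,-2,-160,0,0,0],[1,-1,-2,-160,0,0,0],[1,-1,-2,-160,0,0,0],[1,-1,-2,-160,0,0,0],[1,-1,-2,-160,0,0,0]], "grip_force": 50}}

```text
clock: 2.3
position: [0.5964, -0.3449, 0.0134]
ee_rot: [0.998, 0.07, 0.001, 0.001]
ft_force: [-0.7, 0.6, 6.3]
grip_width: 0.622
grasp_force: 54.4
```

Request:
{"method": "step_arm", "body": {"moves": [[1,0,0,0,0,0,0],[1,0,0,0,0,0,0],[1,0,0,0,0,0,0],[1,0,0,0,0,0,0]]}}

```text
clock: 2.7
position: [0.5964, -0.3448, 0.0134]
ee_rot: [0.998, 0.07, 0.001, 0.001]
ft_force: [-1.1, 0.1, 6.3]
grip_width: 0.62
grasp_force: 54.4
```

```bash
python3 top.py; python3 wr.py
```

```text
green [ 446.  -345.7  108.4   54.9   -8.5] ([[411.0, -341.9], [445.2, -347.2], [480.6, -351.5]], 'mid', array([ 445.8, -346.7]), 'len', np.float64(70.3), 'yaw', np.float64(-7.9))
green [599.6 226.6 109.2  54.5  -3.2] ([[565.4, 228.5], [600.4, 227.2], [635.5, 225.1]], 'mid', array([600.5, 226.8]), 'len', np.float64(70.2), 'yaw', np.float64(-2.8))
cream [457.4 208.3 108.4  53.    1.1]
brass z33 [[468.6, 369.7], [526.0, 370.3], [631.6, -339.1], [744.3, -125.9], [758.7, 81.7], [758.2, 119.4], [757.7, 155.8]]
amber z75 [470.5 353.1  28.7  23.9 -89.4]
amber z75 [526.2 353.6  29.2  24.9  76.6]
white [491.3  15.7 150.3  90.8  15.2]
blue [427.9  26.4]
blue [443.1 -25.9]
blue [538.1  56. ]
blue [554.7   3. ]
blue [752.  115.9]
t 2.75 tcp [ 596.4 -344.9   13.5] yaw 8.0 tilt [ 0.14 -0.09] F [-2.3  1.5  6. ] w 0.618 g 54.4
[[562.7, -349.7], [596.1, -344.9], [630.8, -340.0], [651.9, -337.2]]
```

Request:
{"method": "step_arm", "body": {"moves": [[1,0,0,40,0,0,0],[1,0,0,90,0,0,0],[1,0,0,140,0,0,0],[1,-20,40,180,0,0,0.122],[1,-45,80,200,0,0,0.122],[1,-70,120,210,0,0,0.122],[1,-95,160,210,0,0,0.122],[1,-120,200,210,0,0,0.122],[1,-145,240,210,0,0,0.122],[1,-170,280,210,0,0,0.122]]}}

```text
clock: 3.8
position: [0.424, -0.0625, 0.2217]
ee_rot: [0.991, 0.131, 0.0, 0.001]
ft_force: [0.6, 0.3, -1.2]
grip_width: 0.617
grasp_force: 54.2
```

Request:
{"method": "step_arm", "body": {"moves": [[1,-20,30,0,0,0,0],[1,-35,54,0,0,0,0],[1,-35,54,0,0,0,0],[1,-35,54,0,0,0,0],[1,-35,54,0,0,0,0],[1,-35,54,0,0,0,0]]}}

```text
clock: 4.4
position: [0.3907, -0.0109, 0.2213]
ee_rot: [0.992, 0.13, -0.0, -0.0]
ft_force: [0.4, -0.2, -2.0]
grip_width: 0.618
grasp_force: 54.2
```

```bash
python3 wr.py n1; python3 - <<'E'
from vis import *
c=shot("wrist")
for k in comps(mask(c,*WHITE),800): print("white",rect(c,cv2.convexHull(k),.013))
for k in comps(mask(c,*BLUE),60): print("blue",rect(c,k,.07),cv2.boundingRect(k))
E
```

```text
t 4.4 tcp [390.7 -10.9 221.3] yaw 14.93 tilt [-0.01  0.01] F [ 0.4 -0.2 -2. ] w 0.618 g 54.2
[[189.2, -65.0], [276.5, -41.4], [367.9, -17.1], [423.5, -1.9]]
white [484.2  12.4 122.1  92.2  15.1]
blue [445.  -25.8  26.2  17.3 -75.1] (269, 115, 32, 22)
blue [431.1  26.3  26.2  17.3 -75.1] (205, 115, 32, 22)
```

View pics/n1.png

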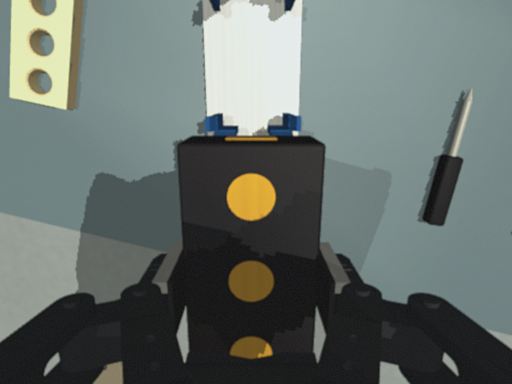

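Request:
{"method": "step_arm", "body": {"moves": [[1,50,12,0,0,0,0],[1,90,22,0,0,0,0],[1,101,25,0,0,0,0],[1,101,25,-30,0,0,0],[1,101,25,-70,0,0,0],[1,101,25,-100,0,0,0],[1,101,25,-115,0,0,0],[1,101,25,-125,0,0,0],[1,101,25,-130,0,0,0],[1,101,25,-130,0,0,0]]}}

```text
clock: 5.5
position: [0.4915, 0.0146, 0.0913]
ee_rot: [0.991, 0.13, -0.0, 0.0]
ft_force: [0.2, -0.3, -2.3]
grip_width: 0.62
grasp_force: 54.1
```

```bash
python3 wr.py n2
```

```text
t 5.5 tcp [491.5  14.6  91.3] yaw 14.99 tilt [-0.01 -0.  ] F [ 0.2 -0.3 -2.3] w 0.62 g 54.1
[[394.8, -11.5], [448.9, 3.1], [503.9, 17.9], [537.5, 27.0]]
```

View pics/n2.png

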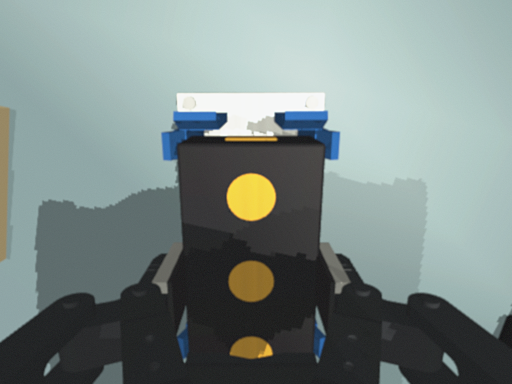

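```bash
python3 - <<'E'
from vis import *
c=shot("wrist"); m=mask(c,*WHITE)
u=np.array([np.cos(np.radians(15)),np.sin(np.radians(15))]);n=np.array([-u[1],u[0]])
for col in(200,250,300):
    r=np.where(m[:200,col])[0].min(); w=ray(c,[col,r-.5],.013)[0]*1000; print(r,w, "centre along",w@u-75)
r=np.where(m[99])[0]; w=ray(c,[[r.min(),99],[r.max()+1,99]],.013)*1000; print(w@n,(w@n).mean())
p=c["o"]["position"][:2]*1000; print("tcp",p@u,p@n)
E
```

```text
0 [605.27336158  75.27851457] centre along 529.1326851674996
0 [612.73578946  47.4149276 ] centre along 529.1292100176156
0 [620.19801423  19.55209905] centre along 529.1257349623224
[ -27.7248149  -273.47356961] -150.59919225513121
tcp 478.88656779433563 -113.12141694242518
```

```bash
python3 - <<'E'
from vis import *
c=shot("wrist"); g=c["im"].min(2).astype(int)
print(g[80:110:1,250], g[99,165:190],g[99,315:335])
u=np.array([np.cos(np.radians(15)),np.sin(np.radians(15))]);n=np.array([-u[1],u[0]])
m=g>205
for col in(200,250,300):
    r=80+np.argmax(np.diff(g[80:105,col]))+1; w=ray(c,[col,r-.5],.013)[0]*1000; print(r,w, "centre along",w@u-75)
a=165+np.argmax(np.diff(g[99,165:190]));b=315+np.argmin(np.diff(g[99,315:335]))
w=ray(c,[[a+.5,99],[b+.5,99]],.013)*1000; print(a,b,w@n,(w@n).mean())
E
```

```text
[195 193 194 193 194 193 194 193 192 193 192 190 185 191 230 247 247 246
 246 246 246 246 246 246 246 246 246 246 246 246] [170 172 172 172 173 175 174 175 175 174 169 183 233 247 246 246 246 246
 246 243 234 230 226 226 226] [242 243 246 246 246 246 246 247 246 227 207 203 202 202 203 204 202 203
 201 202]
94 [554.80783514  63.94639071] centre along 477.4537603690079
94 [562.81423174  34.05712715] centre along 477.4514349675636
94 [570.82082459   4.16713095] centre along 477.44910950911844
176 324 [ -67.09213774 -159.0673738 ] -113.0797557692007
```

Request:
{"method": "step_arm", "body": {"moves": [[1,-1.5,-0.5,0,0,0,0],[1,-1.5,-0.5,-15,0,0,0],[1,-1.5,-0.5,-30,0,0,0],[1,-1.5,-0.5,-45,0,0,0],[1,-1.5,-0.5,-58,0,0,0],[1,-1.5,-0.5,-64,0,0,0],[1,-1.5,-0.5,-67,0,0,0],[1,-1.5,-0.5,-69,0,0,0],[1,-1.5,-0.5,-70,0,0,0],[1,-1.5,-0.5,-70,0,0,0]]}}

```text
clock: 6.65
position: [0.49, 0.0143, 0.0233]
ee_rot: [0.991, 0.131, -0.0, 0.001]
ft_force: [-12.7, -1.4, 22.6]
grip_width: 0.618
grasp_force: 57.1
```

Request:
{"method": "step_arm", "body": {"moves": [[0,0,0,1,0,0,0],[0,0,0,1,0,0,0],[0,0,0,1,0,0,0],[0,0,0,1,0,0,0],[0,0,0,40,0,0,0],[0,0,0,80,0,0,0],[0,0,0,120,0,0,0],[0,0,0,150,0,0,0],[0,0,0,150,0,0,0],[0,0,0,150,0,0,0]]}}

```text
clock: 7.65
position: [0.4902, 0.0142, 0.1716]
ee_rot: [0.991, 0.13, 0.001, 0.0]
ft_force: [-0.4, 0.0, -1.2]
grip_width: 1.0
grasp_force: 0.0
```

```bash
python3 top.py |grep -v -e blue -e white; python3 wr.py n3; python3 - <<'E'
from vis import *
c=shot("wrist")
k=comps(mask(c,*BRASS),60)
print(line(k,c,.043))
E
```

```text
green [ 445.8 -345.3  108.4   55.2   -8. ] ([[411.0, -341.9], [445.8, -347.0], [480.6, -351.5]], 'mid', array([ 445.8, -346.7]), 'len', np.float64(70.3), 'yaw', np.float64(-7.9))
green [599.8 226.6 108.9  54.5  -3.2] ([[565.4, 228.5], [599.8, 227.3], [635.5, 224.6]], 'mid', array([600.4, 226.6]), 'len', np.float64(70.2), 'yaw', np.float64(-3.2))
cream [456.3 208.3 110.3  53.    1.1]
brass z33 [[467.8, 369.7], [525.7, 371.3], [744.3, -125.9], [758.7, 81.7], [758.2, 119.4], [757.8, 155.8]]
amber z75 [466.9 352.9  25.1  18.7 -43.9]
amber z75 [525.5 353.2  26.4  24.2 -88.6]
t 7.7 tcp [489.6  14.1 170.6] yaw 14.99 tilt [-0.04 -0.01] F [ 0.5  0.6 -0.7] w 0.997 g 0.0
[[451.9, 4.2], [487.4, 13.5], [522.4, 22.9]]
([[455.7, 5.0], [489.8, 14.1], [523.7, 23.4]], 'mid', array([489.7,  14.2]), 'len', np.float64(70.5), 'yaw', np.float64(15.1))
```

View pics/n3.png

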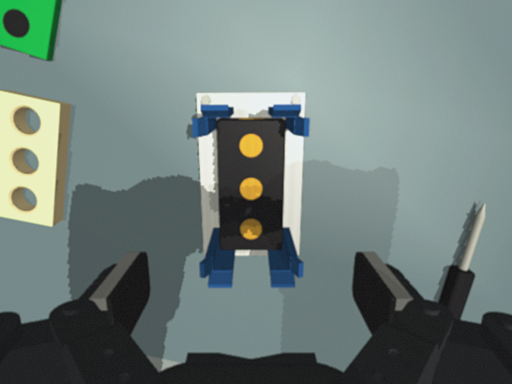

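Request:
{"method": "step_arm", "body": {"moves": [[0,-44,-364,0,0,0,-0.4],[0,-44,-364,0,0,0,-0.4],[0,-44,-364,0,0,0,-0.4],[0,-44,-364,0,0,0,-0.4],[0,-44,-364,0,0,0,-0.4],[0,-44,-364,0,0,0,-0.4],[0,-44,-364,0,0,0,-0.4],[0,-44,-364,0,0,0,-0.4],[0,-44,-364,-40,0,0,-0.4],[0,-44,-364,-40,0,0,-0.4]]}}

```text
clock: 8.8
position: [0.4431, -0.3479, 0.1259]
ee_rot: [0.998, -0.069, -0.004, -0.003]
ft_force: [-0.3, 0.6, 0.0]
grip_width: 1.002
grasp_force: 0.0
```

Request:
{"method": "step_arm", "body": {"moves": [[0,0,0,0,0,0,0],[0,0,0,0,0,0,0]]}}

```text
clock: 9.0
position: [0.4468, -0.3492, 0.1326]
ee_rot: [0.998, -0.068, 0.0, 0.0]
ft_force: [0.6, 0.5, 0.5]
grip_width: 1.0
grasp_force: 0.0
```

```bash
cat > ws.py <<'E'
from wr import *
st(); c=shot("wrist")
for k in comps(mask(c,*GREEN),1500): print("green",rect(c,k,.013),dots(c,k,.013,60))
E
python3 ws.py
```

```text
t 9.0 tcp [ 446.8 -349.2  132.6] yaw -7.84 tilt [ 0.05 -0.03] F [0.6 0.5 0.5] w 1.0 g 0.0
green [ 445.5 -348.5  109.    53.6   -8.1] ([[410.2, -343.6], [445.1, -348.6], [479.5, -353.4]], 'mid', array([ 444.8, -348.5]), 'len', np.float64(69.9), 'yaw', np.float64(-8.0))
```

Request:
{"method": "step_arm", "body": {"moves": [[0.24,-1,1,-40,0,0,0],[0.24,-1,1,-80,0,0,0],[0.24,-1,1,-105,0,0,0],[0.24,-1,1,-118,0,0,0],[0.24,-1,1,-124,0,0,0],[0.24,-1,1,-126,0,0,0],[0.24,-1,1,-128,0,0,0],[0.24,-1,1,-130,0,0,0],[0.24,-1,1,-130,0,0,0],[0.24,-1,1,-130,0,0,0]]}}

```text
clock: 10.05
position: [0.4452, -0.3489, 0.0018]
ee_rot: [0.998, -0.069, 0.0, 0.0]
ft_force: [0.0, -0.2, 0.2]
grip_width: 0.761
grasp_force: 0.0
```

```bash
python3 wr.py s1
```

```text
t 10.05 tcp [ 445.2 -348.9    1.8] yaw -7.92 tilt [ 0.03 -0.03] F [ 0.  -0.2  0.2] w 0.761 g 0.0
[]
```

View pics/s1.png

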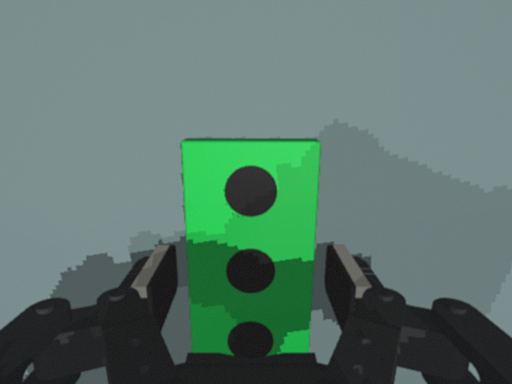

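Request:
{"method": "step_arm", "body": {"moves": [[0.24,0,0,-1,0,0,0],[0.24,0,0,-2,0,0,0],[0.24,0,0,-3,0,0,0],[0.24,0,0,-4,0,0,0],[0.24,0,0,-4,0,0,0]]}}

```text
clock: 10.6
position: [0.4448, -0.3486, -0.0029]
ee_rot: [0.998, -0.069, -0.0, -0.0]
ft_force: [0.8, 0.1, -0.0]
grip_width: 0.76
grasp_force: 0.0
```

Request:
{"method": "step_arm", "body": {"moves": [[1,0,0,0,0,0,0],[1,0,0,0,0,0,0],[1,0,0,0,0,0,0],[1,0,0,0,0,0,0],[1,0,0,0,0,0,0]], "grip_force": 40}}

```text
clock: 11.1
position: [0.4465, -0.35, -0.0004]
ee_rot: [0.998, -0.069, 0.002, 0.001]
ft_force: [-2.0, 0.8, 17.0]
grip_width: 0.618
grasp_force: 50.5
```

Request:
{"method": "step_arm", "body": {"moves": [[1,0,0,20,0,0,0],[1,0,0,60,0,0,0],[1,0,0,105,0,0,0],[1,5,45,135,0,0,0.05],[1,12,93,135,0,0,0.2],[1,18,141,135,0,0,0.3],[1,24,189,135,0,0,0.403],[1,30,237,135,0,0,0.403],[1,36,285,135,0,0,0.403],[1,41,330,135,0,0,0.403]]}}

```text
clock: 12.1
position: [0.4858, -0.0166, 0.1325]
ee_rot: [0.991, 0.132, 0.0, 0.0]
ft_force: [1.7, 0.1, -0.3]
grip_width: 0.617
grasp_force: 43.2
```

Request:
{"method": "step_arm", "body": {"moves": [[1,4,33,0,0,0,0],[1,4,33,0,0,0,0],[1,4,33,0,0,0,0],[1,4,33,0,0,0,0]]}}

```text
clock: 12.5
position: [0.4898, 0.013, 0.1322]
ee_rot: [0.991, 0.131, -0.0, 0.0]
ft_force: [0.4, -0.6, 0.3]
grip_width: 0.619
grasp_force: 43.2
```

```bash
cat > wh.py <<'E'
# held spacer: dots on plane of its top (argument: mm of top over the TCP)
import sys
from wr import *
st(); c=shot("wrist",sys.argv[2] if len(sys.argv)>2 else None,1); z=c["o"]["position"][2]+float(sys.argv[1])/1000
for k in comps(mask(c,*GREEN),3000):
    h=hsv(c)[:,:,2]; m=np.zeros_like(h); cv2.drawContours(m,[cv2.convexHull(k)],-1,255,-1)
    ks=comps(cv2.inRange(hsv(c),(0,0,0),(179,110,75))&cv2.erode(m,np.ones((5,5))),100)
    for q in ks: print("dot",cv2.boundingRect(q),ray(c,cv2.minEnclosingCircle(q)[0],z)[0]*1000)
    print("green",cv2.boundingRect(k))
E
python3 wh.py 13.4 h1; python3 top.py|grep -e green -e cream
```

```text
t 12.5 tcp [489.8  13.  132.2] yaw 15.09 tilt [-0.02 -0.03] F [ 0.4 -0.6  0.3] w 0.619 g 43.2
dot (228, 327, 45, 27) [454.99163461   3.74450422]
dot (227, 253, 49, 44) [488.76575183  12.55346644]
dot (226, 170, 51, 50) [522.65769494  21.65535834]
green (181, 141, 142, 215)
green [599.6 226.6 109.2  54.5  -3.2] ([[565.5, 229.2], [599.8, 227.3], [635.5, 224.6]], 'mid', array([600.5, 226.9]), 'len', np.float64(70.2), 'yaw', np.float64(-3.7))
cream [457.3 208.3 108.2  53.    1.1]
```

View pics/h1.png

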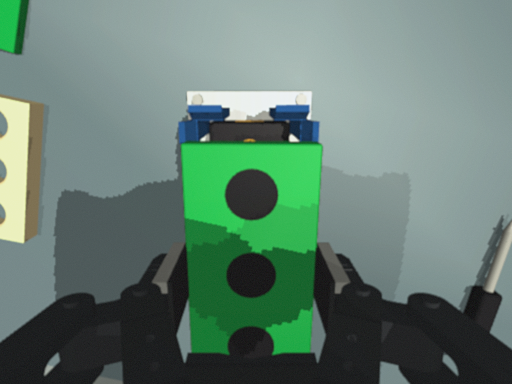

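Request:
{"method": "step_arm", "body": {"moves": [[1,1.6,1.6,0,0,0,0],[1,1.6,1.6,-20,0,0,0],[1,1.6,1.6,-40,0,0,0],[1,1.6,1.6,-58,0,0,0],[1,1.6,1.6,-72,0,0,0],[1,1.6,1.6,-82,0,0,0],[1,1.6,1.6,-88,0,0,0],[1,1.6,1.6,-91,0,0,0],[1,1.6,1.6,-93,0,0,0],[1,1.6,1.6,-94,0,0,0]]}}

```text
clock: 13.6
position: [0.4919, 0.0158, 0.0395]
ee_rot: [0.991, 0.132, 0.0, 0.0]
ft_force: [-10.8, -0.6, 23.2]
grip_width: 0.617
grasp_force: 47.9
```

Request:
{"method": "step_arm", "body": {"moves": [[0,0,0,1,0,0,0],[0,0,0,1,0,0,0],[0,0,0,1,0,0,0],[0,0,0,1,0,0,0],[0,0,0,40,0,0,0],[0,0,0,80,0,0,0],[0,0,0,120,0,0,0],[0,0,0,133,0,0,0],[0,0,0,133,0,0,0],[0,0,0,133,0,0,0]]}}

```text
clock: 14.6
position: [0.491, 0.0157, 0.1702]
ee_rot: [0.991, 0.132, -0.001, 0.0]
ft_force: [0.1, -0.2, -0.6]
grip_width: 1.0
grasp_force: 0.0
```

```bash
python3 wh.py -117.5; python3 top.py|grep green
```

```text
t 14.6 tcp [491.   15.7 170.2] yaw 15.16 tilt [-0.07 -0.01] F [ 0.1 -0.2 -0.6] w 1.0 g 0.0
dot (239, 223, 24, 22) [457.24579153   6.5724924 ]
dot (239, 181, 25, 24) [490.51077281  15.46233775]
dot (239, 135, 25, 26) [524.53663892  24.62482758]
green (215, 121, 73, 136)
dot (6, 11, 25, 27) [564.29132248 201.91611488]
green (0, 0, 64, 62)
green [599.7 226.6 108.8  54.4  -3. ] ([[565.5, 229.2], [599.8, 227.3], [635.6, 224.8]], 'mid', array([600.5, 227. ]), 'len', np.float64(70.3), 'yaw', np.float64(-3.6))
```

Request:
{"method": "step_arm", "body": {"moves": [[0,108,209,0,0,0,-0.323],[0,108,209,0,0,0,-0.323],[0,108,209,0,0,0,-0.323],[0,108,209,0,0,0,-0.323],[0,108,209,-40,0,0,-0.323],[0,108,209,-40,0,0,-0.323],[0,108,209,-40,0,0,-0.323],[0,108,209,-40,0,0,-0.323],[0,108,209,-40,0,0,-0.323]]}}

```text
clock: 15.6
position: [0.6, 0.2231, 0.1322]
ee_rot: [1.0, -0.03, 0.001, 0.0]
ft_force: [-0.1, -0.3, 0.4]
grip_width: 1.0
grasp_force: 0.0
```

```bash
python3 ws.py
```

```text
t 15.6 tcp [600.  223.1 132.2] yaw -3.45 tilt [ 0.07 -0.04] F [-0.1 -0.3  0.4] w 1.0 g 0.0
green [600.9 226.  109.   53.6  -3.2] ([[565.5, 227.9], [600.6, 226.0], [635.2, 224.0]], 'mid', array([600.4, 225.9]), 'len', np.float64(69.8), 'yaw', np.float64(-3.2))
```

Request:
{"method": "step_arm", "body": {"moves": [[0.24,0.5,1.5,-40,0,0,0],[0.24,0.5,1.5,-80,0,0,0],[0.24,0.5,1.5,-105,0,0,0],[0.24,0.5,1.5,-118,0,0,0],[0.24,0.5,1.5,-126,0,0,0],[0.24,0.5,1.5,-130,0,0,0],[0.24,0.5,1.5,-133,0,0,0],[0.24,0.5,1.5,-133,0,0,0]]}}

```text
clock: 16.45
position: [0.6005, 0.2265, -0.0009]
ee_rot: [1.0, -0.029, 0.001, -0.0]
ft_force: [0.7, 0.6, -0.4]
grip_width: 0.758
grasp_force: 0.0
```

```bash
python3 wh.py 15
```

```text
t 16.45 tcp [600.5 226.5  -0.9] yaw -3.34 tilt [0.06 0.01] F [ 0.7  0.6 -0.4] w 0.758 g 0.0
dot (230, 326, 46, 27) [566.33183207 227.75523657]
dot (228, 252, 49, 44) [601.11209132 225.9076438 ]
dot (227, 168, 51, 50) [635.58495193 223.93098777]
green (181, 140, 143, 215)
```

Aligned; close.

Request:
{"method": "step_arm", "body": {"moves": [[1,0,0,-1,0,0,0],[1,0,0,-1,0,0,0],[1,0,0,-1,0,0,0],[1,0,0,-1,0,0,0],[1,0,0,-1,0,0,0]]}}

```text
clock: 17.0
position: [0.6015, 0.2272, -0.0003]
ee_rot: [1.0, -0.029, 0.002, -0.001]
ft_force: [-1.8, -0.9, 11.1]
grip_width: 0.617
grasp_force: 48.0
```

Request:
{"method": "step_arm", "body": {"moves": [[1,0,0,20,0,0,0],[1,0,0,60,0,0,0],[1,0,0,105,0,0,0],[1,-15,-30,135,0,0,0.08],[1,-36,-70,135,0,0,0.2],[1,-57,-110,135,0,0,0.323],[1,-78,-150,135,0,0,0.323],[1,-98,-190,135,0,0,0.323],[1,-109,-212,135,0,0,0.323],[1,-109,-212,135,0,0,0.323]]}}

```text
clock: 18.0
position: [0.49, 0.0104, 0.1327]
ee_rot: [0.992, 0.129, -0.0, 0.001]
ft_force: [-0.2, 0.8, -1.3]
grip_width: 0.621
grasp_force: 42.5
```

Request:
{"method": "step_arm", "body": {"moves": [[1,0,0,0,0,0,0],[1,0,0,0,0,0,0],[1,0,0,0,0,0,0]]}}

```text
clock: 18.3
position: [0.4914, 0.0157, 0.1324]
ee_rot: [0.991, 0.133, 0.0, -0.0]
ft_force: [0.2, 0.7, -1.3]
grip_width: 0.617
grasp_force: 42.5
```

```bash
python3 wh.py 13.3
```

```text
t 18.3 tcp [491.4  15.7 132.4] yaw 15.29 tilt [0.02 0.03] F [ 0.2  0.7 -1.3] w 0.617 g 42.5
dot (229, 326, 45, 28) [457.39161248   6.14718963]
dot (227, 252, 49, 44) [490.92622029  15.39291779]
dot (225, 168, 52, 50) [524.79594905  24.85283132]
green (179, 124, 143, 232)
```

Request:
{"method": "step_arm", "body": {"moves": [[1,-0.5,-0.6,0,0,0,-0.003],[1,-0.5,-0.6,-20,0,0,-0.003],[1,-0.5,-0.6,-40,0,0,-0.003],[1,-0.5,-0.6,-55,0,0,-0.003],[1,-0.5,-0.6,-67,0,0,-0.003],[1,-0.5,-0.6,-75,0,0,-0.003],[1,-0.5,-0.6,-79,0,0,-0.003],[1,-0.5,-0.6,-82,0,0,-0.003],[1,-0.5,-0.6,-84,0,0,-0.003],[1,-0.5,-0.6,-84,0,0,-0.003]]}}

```text
clock: 19.35
position: [0.4909, 0.0139, 0.0495]
ee_rot: [0.991, 0.131, 0.0, 0.0]
ft_force: [-5.5, -1.1, 10.0]
grip_width: 0.618
grasp_force: 47.6
```

Request:
{"method": "step_arm", "body": {"moves": [[0,0,0,1,0,0,0],[0,0,0,1,0,0,0],[0,0,0,1,0,0,0],[0,0,0,1,0,0,0],[0,0,0,40,0,0,0],[0,0,0,80,0,0,0],[0,0,0,113,0,0,0],[0,0,0,123,0,0,0],[0,0,0,123,0,0,0],[0,0,0,123,0,0,0]]}}

```text
clock: 20.35
position: [0.49, 0.0136, 0.1702]
ee_rot: [0.991, 0.13, -0.001, 0.0]
ft_force: [-0.7, 0.3, 0.2]
grip_width: 1.0
grasp_force: 0.0
```

```bash
python3 wh.py -107; python3 top.py|grep -e green -e cream
```

```text
t 20.35 tcp [490.   13.6 170.2] yaw 14.99 tilt [-0.07 -0.01] F [-0.7  0.3  0.2] w 1.0 g 0.0
dot (239, 226, 25, 24) [456.79405096   4.46148863]
dot (238, 183, 26, 25) [490.41978736  13.71306002]
dot (238, 136, 26, 26) [524.20037185  22.85586223]
green (212, 118, 77, 143)
cream [457.3 208.3 108.2  53.    1.1]
```

Request:
{"method": "step_arm", "body": {"moves": [[0,-33,193,0,0,0,-0.244],[0,-33,193,0,0,0,-0.244],[0,-33,193,0,0,0,-0.244],[0,-33,193,0,0,0,-0.244],[0,-33,193,-40,0,0,-0.244],[0,-33,193,-40,0,0,-0.244],[0,-33,193,-40,0,0,-0.244],[0,-33,193,-40,0,0,-0.244]]}}

```text
clock: 21.25
position: [0.4583, 0.206, 0.1321]
ee_rot: [1.0, 0.008, 0.0, 0.0]
ft_force: [0.1, 0.3, 1.2]
grip_width: 0.997
grasp_force: 0.0
```

```bash
cat > wc.py <<'E'
# cover: bores as holes in the cream mask; argument: world z (mm) of its top, or +offset from the TCP with 'r'
import sys
from wr import *
st(); c=shot("wrist",sys.argv[3] if len(sys.argv)>3 else None,1)
z=float(sys.argv[1])/1000+(c["o"]["position"][2] if sys.argv[2]=="r" else 0)
m=mask(c,(18,25,90),(40,160,255)); cs,h=cv2.findContours(m,cv2.RETR_CCOMP,cv2.CHAIN_APPROX_NONE)
for i,k in enumerate(cs):
    a=cv2.contourArea(k)
    if h[0][i][3]<0 and a>3000: print("cream",rect(c,k,z),cv2.boundingRect(k))
    if h[0][i][3]>=0 and a>100: print("bore",cv2.boundingRect(k),(ray(c,cv2.minEnclosingCircle(k)[0],z)[0]*1000).round(1))
E
python3 wc.py 21 a c1
```

```text
t 21.25 tcp [458.3 206.  132.1] yaw 0.92 tilt [0.03 0.  ] F [0.1 0.3 1.2] w 0.997 g 0.0
cream [457.5 208.  111.6  54.9   2.4] (209, 120, 76, 143)
bore (237, 224, 27, 19) [426.4 206.2]
bore (235, 181, 29, 23) [460.4 207.5]
bore (232, 134, 31, 29) [493.6 209.4]
```

View pics/c1.png

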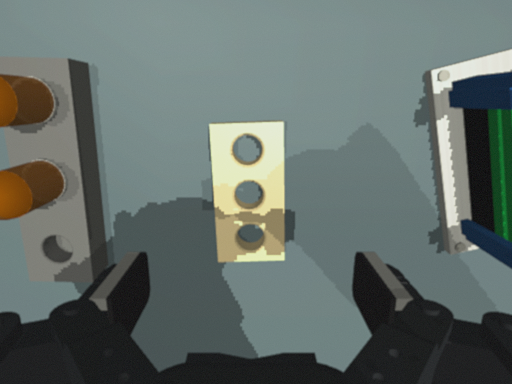

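Request:
{"method": "step_arm", "body": {"moves": [[0.24,0,0.5,-40,0,0,0.018],[0.24,0,0.5,-80,0,0,0.018],[0.24,0,0.5,-105,0,0,0.018],[0.24,0,0.5,-118,0,0,0.018],[0.24,0,0.5,-126,0,0,0.018],[0.24,0,0.5,-130,0,0,0.018],[0.24,0,0.5,-131,0,0,0.018],[0.24,0,0.5,-131,0,0,0.018]]}}

```text
clock: 22.1
position: [0.4582, 0.2075, 0.0012]
ee_rot: [1.0, 0.018, 0.001, -0.0]
ft_force: [-0.7, 0.5, 0.3]
grip_width: 0.755
grasp_force: 0.0
```

```bash
python3 wc.py 21 a
```

```text
t 22.1 tcp [458.2 207.5   1.2] yaw 2.04 tilt [0.08 0.01] F [-0.7  0.5  0.3] w 0.755 g 0.0
cream [467.9 208.   92.2  54.5   2.6] (173, 139, 151, 219)
bore (231, 331, 42, 20) [430.7 206.1]
bore (225, 255, 51, 32) [463.2 207.9]
bore (222, 168, 56, 46) [496.1 209.3]
```

Request:
{"method": "step_arm", "body": {"moves": [[0.24,0,0.3,0,0,0,0.009],[1,0,0.3,0,0,0,0.009],[1,0,0.3,0,0,0,0.009],[1,0,0.3,0,0,0,0.009],[1,0,0.3,0,0,0,0.009],[1,0,0.3,0,0,0,0.009]]}}

```text
clock: 22.75
position: [0.4579, 0.2077, 0.001]
ee_rot: [1.0, 0.022, 0.0, 0.0]
ft_force: [-2.6, 0.2, 6.1]
grip_width: 0.623
grasp_force: 42.1
```

Request:
{"method": "step_arm", "body": {"moves": [[1,0,0,25,0,0,0],[1,0,0,65,0,0,0],[1,0,0,110,0,0,0],[1,4,-25,135,0,0,0.08],[1,11,-65,135,0,0,0.16],[1,18,-105,135,0,0,0.218],[1,25,-145,135,0,0,0.218],[1,31,-180,135,0,0,0.218],[1,33,-193.5,135,0,0,0.218],[1,33,-193.5,135,0,0,0.218]]}}

```text
clock: 23.75
position: [0.4905, 0.0119, 0.1351]
ee_rot: [0.992, 0.129, -0.0, 0.0]
ft_force: [-0.3, 0.7, -2.4]
grip_width: 0.628
grasp_force: 43.7
```

Request:
{"method": "step_arm", "body": {"moves": [[1,0,0,0,0,0,0],[1,0,0,0,0,0,0],[1,0,0,0,0,0,0]]}}

```text
clock: 24.05
position: [0.4904, 0.0155, 0.1354]
ee_rot: [0.991, 0.132, 0.0, -0.0]
ft_force: [0.2, -0.4, -1.2]
grip_width: 0.624
grasp_force: 43.7
```

```bash
python3 wc.py 20 r c2
```

```text
t 24.05 tcp [490.4  15.5 135.4] yaw 15.19 tilt [0.   0.01] F [ 0.2 -0.4 -1.2] w 0.624 g 43.7
cream [500.   18.1  92.3  54.5  15.3] (175, 139, 151, 219)
bore (230, 330, 43, 20) [464.    8.1]
bore (225, 254, 52, 32) [496.  17.]
bore (223, 167, 57, 47) [527.7  25.5]
```

View pics/c2.png

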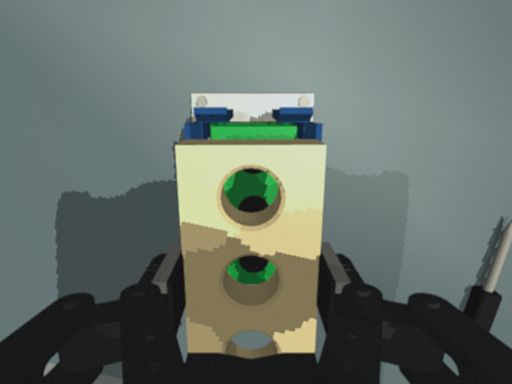

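```bash
python3 - <<'E'
from wr import *
st(); c=shot("wrist"); z=c["o"]["position"][2]+.020
g=c["im"].astype(int).sum(2); col=g[130:155,250]; print(col)
u=np.array([np.cos(np.radians(15)),np.sin(np.radians(15))]);n=np.array([-u[1],u[0]])
for px,off in(((250,143.5),55),((251.5,197.5),35),((251,280),0)):
    w=ray(c,px,z)[0]*1000; print(px,w.round(1),"along",(w@u-off).round(1),"lat",(w@n).round(1))
p=c["o"]["position"][:2]*1000;print("tcp",p@u,p@n)
E
```

```text
t 24.1 tcp [490.4  15.2 135.4] yaw 15.17 tilt [0.   0.01] F [ 0.8  0.6 -2.1] w 0.623 g 43.7
[319 325 311 325 307 299 287 282 284 288 284 294 286 289 385 555 625 624
 619 618 614 616 616 617 617]
(250, 143.5) [543.   29.7] along 477.2 lat -111.9
(251.5, 197.5) [523.9  23.9] along 477.3 lat -112.5
(251, 280) [490.9  15.2] along 478.1 lat -112.4
tcp 477.66278198959964 -112.21202800281016
```

Request:
{"method": "step_arm", "body": {"moves": [[1,0.2,-0.8,0,0,0,0],[1,0.2,-0.8,-15,0,0,0],[1,0.2,-0.8,-30,0,0,0],[1,0.2,-0.8,-45,0,0,0],[1,0.2,-0.8,-57,0,0,0],[1,0.2,-0.8,-66,0,0,0],[1,0.2,-0.8,-71,0,0,0],[1,0.2,-0.8,-74,0,0,0],[1,0.2,-0.8,-76,0,0,0],[1,0.2,-0.8,-76,0,0,0]]}}

```text
clock: 25.15
position: [0.4908, 0.0133, 0.0609]
ee_rot: [0.991, 0.131, -0.0, 0.001]
ft_force: [-11.3, -1.0, 19.5]
grip_width: 0.62
grasp_force: 46.1
```

Request:
{"method": "step_arm", "body": {"moves": [[0,0,0,1,0,0,0],[0,0,0,1,0,0,0],[0,0,0,1,0,0,0],[0,0,0,1,0,0,0],[0,0,0,40,0,0,0],[0,0,0,80,0,0,0],[0,0,0,112,0,0,0],[0,0,0,112,0,0,0],[0,0,0,112,0,0,0]]}}

```text
clock: 26.05
position: [0.491, 0.0131, 0.1716]
ee_rot: [0.991, 0.131, 0.001, 0.0]
ft_force: [0.1, -0.5, -1.6]
grip_width: 0.999
grasp_force: 0.0
```

```bash
python3 wc.py 81 a c3; python3 top.py | grep -e amber -e green -e cream
```

```text
t 26.05 tcp [491.   13.1 171.6] yaw 15.04 tilt [ 0.07 -0.03] F [ 0.1 -0.5 -1.6] w 0.999 g 0.0
cream [490.4  13.3 110.7  55.2  15.1] (209, 123, 82, 151)
bore (236, 233, 30, 22) [460.6   5. ]
bore (235, 187, 31, 25) [492.6  13.9]
bore (234, 137, 33, 31) [525.4  22.8]
amber z75 [471.6 352.5  30.5  24.4 -78.1]
amber z75 [525.5 354.4  26.9  23.9 -44. ]
```

View pics/c3.png

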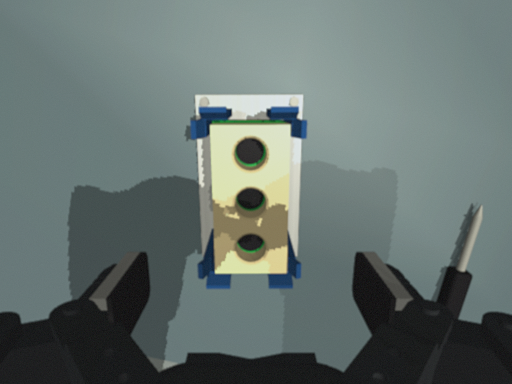

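Request:
{"method": "step_arm", "body": {"moves": [[0,9,337,40,0,0,-0.262],[0,9,337,40,0,0,-0.262],[0,9,337,40,0,0,-0.262],[0,9,337,40,0,0,-0.262],[0,9,337,40,0,0,-0.262],[0,9,337,40,0,0,-0.262],[0,9,337,40,0,0,-0.262],[0,9,337,40,0,0,-0.262],[0,9,337,40,0,0,-0.262],[0,9,337,40,0,0,-0.262]]}}

```text
clock: 27.15
position: [0.4999, 0.3488, 0.21]
ee_rot: [1.0, -0.0, -0.001, 0.001]
ft_force: [0.2, -0.1, 0.2]
grip_width: 1.0
grasp_force: 0.0
```

```bash
python3 wr.py b1
```

```text
t 27.15 tcp [499.9 348.8 210. ] yaw -0.02 tilt [-0.08 -0.1 ] F [ 0.2 -0.1  0.2] w 1.0 g 0.0
[[455.7, 354.5], [519.6, 354.0]]
```

View pics/b1.png

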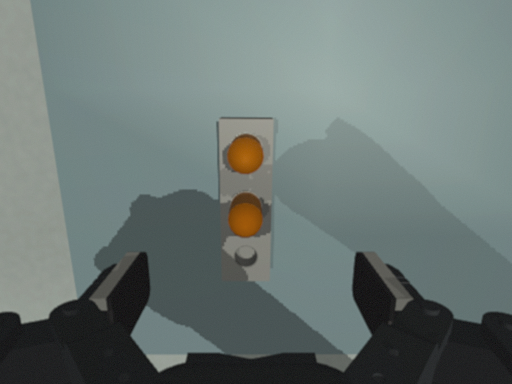

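```bash
python3 - <<'E'
from wr import *
st(); c=shot("wrist")
for nm,p in dict(fl=(219,119),fr=(272.5,119),nl=(222.5,279),nr=(270.5,279),bore=(246,255)).items(): print(nm,(ray(c,p,.033)[0]*1000).round(1))
for k in comps(mask(c,(5,150,60),(18,255,255)),200):
    (x,y),r=cv2.minEnclosingCircle(k); print("bulb",(round(x),round(y),round(r)),[(ray(c,(x,y),z)[0]*1000).round(1).tolist() for z in(.075,)], cv2.boundingRect(k))
E
```

```text
t 27.2 tcp [500.3 348.5 210.4] yaw -0.07 tilt [-0.04 -0.09] F [ 0.3 -1.1  0.8] w 1.0 g 0.0
fl [552.9 377.1]
fr [552.8 328.4]
nl [390.4 377.8]
nr [390.3 327.9]
bore [417.6 353.2]
bulb (244, 215, 21) [[474.8, 354.1]] (228, 194, 34, 43)
bulb (244, 155, 19) [[526.8, 353.6]] (227, 136, 35, 38)
```

Request:
{"method": "step_arm", "body": {"moves": [[0,27.5,2.7,0,0,0,0],[0.3,27.5,2.7,-40,0,0,0],[0.3,27.5,2.7,-80,0,0,0],[0.3,27.5,2.7,-115,0,0,0],[0.3,27.5,2.7,-145,0,0,0],[0.3,27.5,2.7,-162,0,0,0],[0.3,27.5,2.7,-170,0,0,0],[0.3,27.5,2.7,-170,0,0,0],[0.3,27.5,2.7,-170,0,0,0]]}}

```text
clock: 28.15
position: [0.528, 0.3534, 0.0428]
ee_rot: [1.0, 0.0, 0.001, -0.0]
ft_force: [0.4, 1.0, 0.4]
grip_width: 0.703
grasp_force: 0.0
```

```bash
python3 wr.py b2
```

```text
t 28.15 tcp [528.  353.4  42.8] yaw 0.02 tilt [0.1  0.06] F [0.4 1.  0.4] w 0.703 g 0.0
[[495.8, 353.4]]
```

View pics/b2.png

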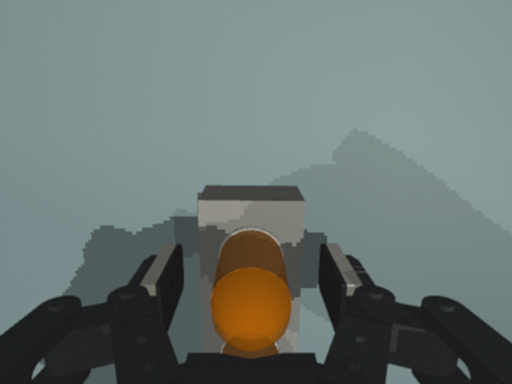

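Request:
{"method": "step_arm", "body": {"moves": [[0.3,0,0,-3,0,0,0],[0.6,0,0,-3,0,0,0],[0.8,0,0,-3,0,0,0],[1,0,0,-3,0,0,0],[1,0,0,-3,0,0,0],[1,0,0,-3,0,0,0],[1,0,0,-3,0,0,0],[1,0,0,-3,0,0,0]], "grip_force": 30}}

```text
clock: 29.0
position: [0.5274, 0.3531, 0.0387]
ee_rot: [1.0, 0.0, 0.0, -0.0]
ft_force: [-1.1, -1.5, 5.8]
grip_width: 0.345
grasp_force: 29.6
```

Request:
{"method": "step_arm", "body": {"moves": [[1,0,0,20,0,0,0],[1,0,0,55,0,0,0],[1,0,0,90,0,0,0],[1,-1,-20,103,0,0,0.05],[1,-1,-60,103,0,0,0.12],[1,-1,-100,103,0,0,0.19],[1,-2,-145,103,0,0,0.262],[1,-2,-190,103,0,0,0.262],[1,-2,-235,103,0,0,0.262],[1,-3,-275,103,0,0,0.262]]}}

```text
clock: 30.0
position: [0.5239, 0.0754, 0.141]
ee_rot: [0.991, 0.13, -0.0, 0.0]
ft_force: [0.3, -0.4, -0.0]
grip_width: 0.343
grasp_force: 30.6
```

Request:
{"method": "step_arm", "body": {"moves": [[1,0,-30,0,0,0,0],[1,0,-50,0,0,0,0],[1,0,-56,0,0,0,0],[1,0,-56,0,0,0,0],[1,0,-56,0,0,0,0],[1,0,-56,0,0,0,0]]}}

```text
clock: 30.6
position: [0.5242, 0.0237, 0.1414]
ee_rot: [0.991, 0.132, 0.0, -0.0]
ft_force: [0.3, 0.6, -0.9]
grip_width: 0.343
grasp_force: 30.6
```

```bash
python3 - <<'E'
from wr import *
st(); c=shot("wrist","d1",1)
for k in comps(mask(c,(5,150,60),(18,255,255)),800): print(cv2.boundingRect(k))
m=mask(c,(18,25,90),(40,160,255)); 
for k in comps(m,800): print("cream z81",rect(c,k,.081),cv2.boundingRect(k))
E
python3 top.py | grep -e green -e amber
```

```text
t 30.6 tcp [524.2  23.7 141.4] yaw 15.19 tilt [0.01 0.03] F [ 0.3  0.6 -0.9] w 0.343 g 30.6
(209, 233, 84, 126)
cream z81 [523.8  22.4  54.7  48.1 -74.8] (208, 179, 90, 74)
amber z75 [471.1 354.8  25.1  23.8 -43.9]
```

Request:
{"method": "step_arm", "body": {"moves": [[1,0.2,-1,0,0,0,0],[1,0.2,-1,-12,0,0,0],[1,0.2,-1,-24,0,0,0],[1,0.2,-1,-32,0,0,0],[1,0.2,-1,-37,0,0,0],[1,0.2,-1,-40,0,0,0],[1,0.2,-1,-43,0,0,0],[1,0.2,-1,-45,0,0,0]]}}

```text
clock: 31.5
position: [0.5248, 0.0213, 0.0965]
ee_rot: [0.991, 0.131, 0.0, -0.0]
ft_force: [1.8, 1.2, 0.7]
grip_width: 0.345
grasp_force: 30.8
```

Request:
{"method": "step_arm", "body": {"moves": [[1,0,0.3,-3,0,0,0],[1,0,0.3,-6,0,0,0],[1,0,0.3,-8,0,0,0],[1,0,0.3,-10,0,0,0],[1,0,0.3,-11,0,0,0],[1,0,0.3,-11,0,0,0]]}}

```text
clock: 32.1
position: [0.5247, 0.0213, 0.0865]
ee_rot: [0.991, 0.131, 0.0, 0.0]
ft_force: [-5.4, 0.6, 15.5]
grip_width: 0.337
grasp_force: 32.4
```

Request:
{"method": "step_arm", "body": {"moves": [[0.6,0,0,1,0,0,0],[0.5,0,0,1,0,0,0],[0.3,0,0,1,0,0,0],[0.3,0,0,1,0,0,0],[0.3,0,0,1,0,0,0],[0.3,0,0,20,0,0,0],[0.3,0,0,50,0,0,0],[0.3,0,0,86,0,0,0],[0.3,0,0,86,0,0,0],[0.3,0,0,86,0,0,0]]}}

```text
clock: 33.1
position: [0.5248, 0.0211, 0.1718]
ee_rot: [0.991, 0.131, 0.001, 0.0]
ft_force: [0.1, -0.2, 0.1]
grip_width: 0.698
grasp_force: 0.0
```

```bash
cat > wb.py <<'E'
from wr import *
st(); c=shot("wrist")
for k in comps(mask(c,(5,150,60),(18,255,255)),200): print("amber",cv2.boundingRect(k),(ray(c,cv2.minEnclosingCircle(k)[0],.12)[0]*1000).round(1))
E
python3 wb.py; python3 top.py | grep -e green -e amber
```

```text
t 33.1 tcp [524.8  21.1 171.8] yaw 15.04 tilt [ 0.08 -0.03] F [ 0.1 -0.2  0.1] w 0.698 g 0.0
amber (226, 189, 50, 62) [525.4  21. ]
amber z75 [470.5 354.2  26.3  24.  -88.6]
```

Request:
{"method": "step_arm", "body": {"moves": [[0.3,-52,331.5,0,0,0,-0.262],[0.3,-52,331.5,0,0,0,-0.262],[0.3,-52,331.5,0,0,0,-0.262],[0.3,-52,331.5,0,0,0,-0.262],[0.3,-52,331.5,0,0,0,-0.262],[0.3,-52,331.5,0,0,0,-0.262],[0.3,-52,331.5,0,0,0,-0.262],[0.3,-52,331.5,0,0,0,-0.262],[0.3,-52,331.5,0,0,0,-0.262],[0.3,-52,331.5,0,0,0,-0.262]]}}

```text
clock: 34.2
position: [0.4727, 0.3514, 0.1703]
ee_rot: [1.0, -0.0, -0.001, 0.001]
ft_force: [0.8, -0.8, 0.8]
grip_width: 0.7
grasp_force: 0.0
```

```bash
sed 's/\.12)/.075)/' wb.py > wb2.py; python3 wb2.py
```

```text
t 34.2 tcp [472.7 351.4 170.3] yaw -0.02 tilt [-0.06 -0.08] F [ 0.8 -0.8  0.8] w 0.7 g 0.0
amber (228, 174, 40, 49) [473.8 353.7]
```

Request:
{"method": "step_arm", "body": {"moves": [[0.3,0,0.3,-30,0,0,0],[0.3,0,0.3,-65,0,0,0],[0.3,0,0.3,-95,0,0,0],[0.3,0,0.3,-115,0,0,0],[0.3,0,0.3,-128,0,0,0],[0.3,0,0.3,-133,0,0,0],[0.3,0,0.3,-133,0,0,0],[0.3,0,0.3,-133,0,0,0]]}}

```text
clock: 35.05
position: [0.4731, 0.3534, 0.0394]
ee_rot: [1.0, 0.0, 0.001, -0.0]
ft_force: [0.2, -0.4, -0.1]
grip_width: 0.7
grasp_force: 0.0
```

Request:
{"method": "step_arm", "body": {"moves": [[0.6,0,0,0,0,0,0],[0.8,0,0,0,0,0,0],[1,0,0,0,0,0,0],[1,0,0,0,0,0,0],[1,0,0,0,0,0,0],[1,0,0,0,0,0,0],[1,0,0,0,0,0,0]]}}

```text
clock: 35.75
position: [0.4728, 0.3533, 0.0391]
ee_rot: [1.0, 0.0, 0.0, -0.0]
ft_force: [-0.9, -1.9, 6.2]
grip_width: 0.344
grasp_force: 29.3
```

Request:
{"method": "step_arm", "body": {"moves": [[1,0,0,20,0,0,0],[1,0,0,55,0,0,0],[1,0,0,90,0,0,0],[1,-1,-20,103,0,0,0.05],[1,-3,-60,103,0,0,0.12],[1,-5,-100,103,0,0,0.19],[1,-7,-145,103,0,0,0.262],[1,-9,-190,103,0,0,0.262],[1,-11,-235,103,0,0,0.262],[1,-13,-280,103,0,0,0.262]]}}

```text
clock: 36.75
position: [0.4591, 0.0712, 0.1415]
ee_rot: [0.991, 0.131, 0.0, 0.0]
ft_force: [-0.0, -0.7, -0.6]
grip_width: 0.341
grasp_force: 30.8
```

Request:
{"method": "step_arm", "body": {"moves": [[1,-1,-35,0,0,0,0],[1,-2,-60,0,0,0,0],[1,-2.5,-69.5,0,0,0,0],[1,-2.5,-69.5,0,0,0,0],[1,-2.5,-69.5,0,0,0,0],[1,-2.5,-69.5,0,0,0,0],[1,-2.5,-69.5,0,0,0,0],[1,-2.5,-69.5,0,0,0,0]]}}

```text
clock: 37.55
position: [0.457, 0.0044, 0.1413]
ee_rot: [0.991, 0.132, -0.0, -0.0]
ft_force: [-1.2, 0.6, -0.5]
grip_width: 0.344
grasp_force: 30.8
```

Request:
{"method": "step_arm", "body": {"moves": [[1,0,-0.2,-12,0,0,0],[1,0,-0.2,-24,0,0,0],[1,0,-0.2,-32,0,0,0],[1,0,-0.2,-37,0,0,0],[1,0,-0.2,-40,0,0,0],[1,0,-0.2,-43,0,0,0],[1,0,-0.2,-45,0,0,0]]}}

```text
clock: 38.25
position: [0.4572, 0.0035, 0.0963]
ee_rot: [0.991, 0.131, 0.0, 0.0]
ft_force: [0.2, 0.3, -0.0]
grip_width: 0.338
grasp_force: 30.9
```

Request:
{"method": "step_arm", "body": {"moves": [[1,0,0,-3,0,0,0],[1,0,0,-6,0,0,0],[1,0,0,-8,0,0,0],[1,0,0,-10,0,0,0],[1,0,0,-11,0,0,0],[1,0,0,-11,0,0,0]]}}

```text
clock: 38.85
position: [0.4573, 0.0035, 0.0869]
ee_rot: [0.991, 0.131, 0.0, 0.0]
ft_force: [-8.3, 1.0, 23.8]
grip_width: 0.342
grasp_force: 33.4
```

Home (86.9 vs 87.1 predicted). Release, rise and move clear.

Request:
{"method": "step_arm", "body": {"moves": [[0.6,0,0,1.5,0,0,0],[0.5,0,0,1.5,0,0,0],[0.3,0,0,1.5,0,0,0],[0.3,0,0,1.5,0,0,0],[0.3,0,0,1.5,0,0,0],[0.3,0,0,20,0,0,0],[0.3,0,0,50,0,0,0],[0.3,0,0,90,0,0,0],[0.3,0,0,120,0,0,0],[0.3,0,0,120,0,0,0]]}}

```text
clock: 39.85
position: [0.459, 0.0035, 0.2092]
ee_rot: [0.991, 0.131, 0.003, 0.001]
ft_force: [-0.3, 0.6, -0.1]
grip_width: 0.699
grasp_force: 0.0
```

Request:
{"method": "step_arm", "body": {"moves": [[0.3,0,-50,0,0,0,0],[0.3,0,-100,0,0,0,0],[0.3,0,-150,0,0,0,0],[0.3,0,-200,0,0,0,0],[0.3,0,-250,0,0,0,0],[0.3,0,-250,0,0,0,0],[0.3,0,-250,0,0,0,0],[0.3,0,-250,0,0,0,0]]}}

```text
clock: 40.65
position: [0.457, -0.2455, 0.2048]
ee_rot: [0.991, 0.132, -0.0, -0.0]
ft_force: [1.0, 1.0, -0.5]
grip_width: 0.7
grasp_force: 0.0
```

```bash
python3 - <<'E'
from wr import *
st(); s=shot("side"); t=shot("top")
a=cv2.resize(s["im"][90:300,130:400],(800,600),interpolation=cv2.INTER_CUBIC)[:, :]
b=cv2.resize(t["im"][60:290,90:430],(400,270))
cv2.imwrite("pics/f.png",np.vstack([cv2.resize(a,(400,311)),b]))
E
```

```text
t 40.65 tcp [ 457.  -245.5  204.8] yaw 15.14 tilt [-0.04  0.04] F [ 1.   1.  -0.5] w 0.7 g 0.0
```

View pics/f.png

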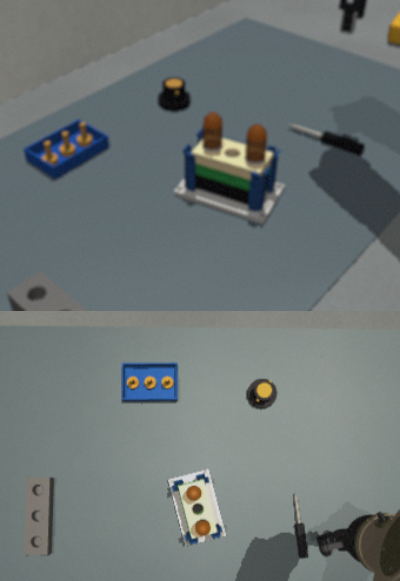

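The final views show the stack in the nest with both bulbs upright in the outer bores, no green left on the mat, and the bystanders where they were.

```bash
python3 -c "
from workcell import manip
print(manip.hand_in())"
```

```text
the job is handed in; nothing more can be done
None
```

I built the lamp unit and handed it in at about 41 s: socket body, both spacers and the cover are stacked flat in the nest, with both bulbs upright and fully home in the outer bores; no verdict came back.

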